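# Take the check weights out of the slide-lid case

### The job

The balance is due for its check: first take the green-capped jar that stands in front of the wooden case out of the way of the case's sliding lid, and stand it upright elsewhere on the worktop. Then slide the lid all the way out of its grooves, lay it flat on the worktop with its grip rib upward, and set both weights from the case, the small brass one and the silver one, upright and gently on the balance's round steel pan. Leave the other things on the bench where they are, and knock nothing over.

Things in the scene. Friction and masses are not known exactly. Their poses are not given: they have to be found in the camera images.
- case: Fixed wooden weight case, 119 x 123 x 71.5 mm. Origin: centre of its underside. +x points to its open end, where the lid slides out (roughly to the robot's right); y is across it. Inside: floor at z 8 mm, 105 mm long (x), 104 mm wide (y); a 4 mm thick divider across the middle rises to z 22 mm. A wall at x = -54 mm stops the lid; the open end's wall is 60 mm high, below the lid.
- groove_end (a point): End of the case's two lid grooves, on its centre line: case x = +59 mm, at the ledges' height, z = 62 mm; axes as the case's. The grooves run along both sides (|y| to 57 mm) the whole length of the case; lips over the lid's edges at z 68.5 to 71.5 mm, |y| from 51.5 to 61.5 mm, keep the lid from being lifted before it is slid out.
- lid: Loose pale wooden lid, about 140 g, lying in the grooves with 2 mm of play sideways and above, nearly shut. Plate 110 (x) x 111 (y) x 4.5 mm, with a raised field up to z 7.5 mm; origin: centre of its underside; axes as the case's at the start. Slides along the case's +x; clear of the grooves when its origin is over 114 mm from the case's origin.
- lid_rib (a point): Centre of the lid's grip, 20 mm above the lid's origin: a dark upright rib across the lid's middle, 12 mm thick (x), 52 mm long (y), from 7.5 to 31.5 mm above the lid's underside. Axes as the lid's.
- jar: Glass jar with a green cap, 65 mm diameter, 85 mm high, about 0.3 kg; origin: centre of its underside, z up. It stands in front of the case's open end, 110 to 150 mm from the case's origin along +x, and blocks the lid. The cap (z 74 to 85 mm) is 61 mm across and can be gripped from above at z 75 mm.
- weight_200: Silver check weight, 200 g, 29 mm diameter, 52 mm high, stands in the case on one side of the divider, about 27 mm from the case's centre along its x. Origin: centre of its underside, z up. Straight body up to z 31 mm, neck and knob above; can be held with the pads centred 36 mm above its foot.
- weight_100: Brass-coloured check weight, 100 g, 23 mm diameter, 44 mm high, stands in the case on the other side of the divider. Origin: centre of its underside, z up. Straight body up to z 24 mm, neck and knob above; can be held with the pads centred 34 mm above its foot.
- balance: White bench balance, fixed; origin at worktop level under the centre of its pan. Housing 26 mm high, from -47 to +47 mm in its x (away from the robot) and from -52 to +83 mm in its y (display at +y).
- pan (a point): Centre of the upper face of the balance's round steel pan, 90 mm diameter, 34 mm above the worktop; z up. The pan does not sink.
- front_edge (a point): A point on the worktop's front edge, at its top (world z = 0), axes as the world's. The edge runs straight through it in the world direction (-0.257, 0.966) and its oppopoint; the worktop lies beyond it, away from the robot.
- board_corner (a point): Front left corner, upper face, of the white board that carries the toaster oven; axes as the world's. Board from z 93 to 115 mm; its left edge runs along world (0.966, 0.257) and its front edge along (0.257, -0.966). The oven (to z 0.40 m) stands 65 mm inside the left edge and 85 mm behind the front one; the scale below juts out 40 mm in front.
- weight_500: Bystander: large silver weight, 38 mm diameter, 66 mm high, 0.5 kg. Origin: centre of its underside, as for all bystanders.
- timer: Bystander: white digital timer, 66 x 66 x 19 mm.
- petri_dish: Bystander: covered dish, 63 mm diameter, 16 mm high.
- mug: Bystander: pink mug, 86 x 116 x 94 mm.
- beaker: Bystander: glass beaker, 73 mm diameter, 97 mm high.

How it is judged:
By the outcome, as a careful person would: the job done as asked, in the order asked, and still so for the second after the job is handed in, with the robot touching nothing.
It also fails if it takes over 72 s, if anything falls off the work surface, if the arm or the gripper's body presses on something with over 40 N, if the wrist force passes 120 N, or if a joint passes its speed limit or range.

### The arm

A 7-joint arm with a two-finger parallel gripper is mounted at the origin on a cart in front of the work surface, level with it; the furniture and walls round the work are solid. World frame = base frame: x ahead of the robot, y to its left, z up, the work surface at z = 0. Lengths are in m, angles in rad, forces in N, time in s.
With the tool pointing down it reaches from about 0.4 to 0.85 m from the base axis. Payload 4.4 kg.
Tool frame: the origin (TCP) lies midway between the tips of the shut fingers; the grasp point (between the pads) lies 19 mm behind it; z points along the fingers, y is the line along which they close (so a half turn about z gives the same grasp; the last joint's range is limited). The gripper opens to 94 mm and grips with 3 to 60 N. Pads are 16 mm wide; open, the fingers measure 119 mm over their backs; the gripper's body (75 mm by 177 mm) begins 78 mm behind the grasp point.
Start: joints at [-1.348, 0.628, 0.038, 1.517, -0.027, 0.996, -0.02], TCP at [0.185, 0.623, 0.205] pointing down, gripper open.
Joint ranges: [-3.06, 3.06], [-0.37, 2.12], [-1.25, 1.32], [0.18, 2.47], [-1.1, 4.24], [0.23, 1.98], [-2.94, 2.94]. Speed limits (rad/s): [2.57, 2.57, 3.14, 3.14, 3.14, 3.14, 3.14].

### API

Orientations are given as a unit quaternion [w, x, y, z].
In Python, from workcell import arm, vision, ticket, status gives the robot as it stands (arm), with the cameras (vision), the job (ticket) and the readings (status).
- The arm moves only by the tool creep_tool, called after "Emit:" by a JSON object that holds its "fn" and its "kwargs", one argument or row to a line. Schema: {"type":"object","properties":{"ticks":{"type":"array","items":{"type":"object","properties":{"trans":{"type":"array","items":{"type":"number"},"minItems":3,"maxItems":3},"r":{"type":"array","items":{"type":"number"},"minItems":3,"maxItems":3}},"additionalProperties":false},"minItems":1,"maxItems":10},"aperture":{"type":"number"},"clamp_n":{"type":"number"},"only":{"type":"string"},"quiet":{"type":"boolean"},"lines":{"type":"string"}},"required":["ticks"],"additionalProperties":false}. ticks is a list of rows, 1 to 10 of them, each an object with the fields trans (a list: dx, dy, dz in m), r (a list: a rotation vector rx, ry, rz in rad); a field left out counts as zero; each row shifts and turns the commanded pose from where the row before left it, along the tool's axes as they then stand; what a row does not reach is not made up. A row lasts 1/8 s, in which the tool goes at most 0.0625 m and 0.188 rad, less where a joint would pass 70% of its speed; a pose out of reach is approached as far as the arm can. aperture is the opening from 0.0 (shut) to 1.0 (fully open), set as the call begins (left out keeps the last). The fingers move at their own pace and stop on an object; clamp_n is the grip in N (left out, the last holds). Time passes only in rows, so rows that do not move let the fingers close. The tool returns the time, the measured TCP pose, the force, the opening and the grip force at its end. only (a regular expression) keeps the lines of the reply that match it, lines (a string "A,B") keeps lines A to B, and quiet returns only ok. Input that does not fit is refused with a message, and nothing moves.
- status.get_state(): the state, without advancing time (a new reading comes with each control period).
- vision.capture(name): name is "scene" or "top" or "wrist"; returns a dict with "color" (384x512x3 uint8, red, green, blue), "fx", "fy", "cx", "cy" (pixels), "dist_coeffs" ([k1, k2, p1, p2, k3] as OpenCV has them; the pictures are not rectified), "cam_to_world" (4x4, takes a point from camera to world coordinates). Camera axes: x right, y down, z forward; pixel columns grow to the right and rows downward; lengths in m; the calibration is good to about 2 mm. A picture is of the moment at which its call begins. There is no depth.
- ticket.job_done(): hands the job in; it is judged then, once.
The state is a dict: "t": time; "qpos": joint angles; "qd": joint speeds; "effort": joint torques, N m; "position": TCP position; "ee_rot": TCP orientation; "contact_force": force on the tool from outside, world axes, zero at the start; "wrist_torque": the same for the moment, N m; "finger_gap": opening from 0.0 (shut) to 1.0 (fully open); "gripper_force": force on a finger pad.
Only numpy, scipy, OpenCV 4.12 (cv2) and the standard library are available. Lean on these libraries where they do the work, as an engineer would, in place of code of your own. Each camera call takes 0.05 s, during which the arm holds its last target. There are 200 camera calls.

## Working session

There is one attempt and no reset: what is moved stays moved. The work goes in short steps, Python scripts to look and compute and a tool call to move; the robot and the scene stay as the last step left them, time stands still between calls to the robot, and variables do not carry over. Pictures are saved under pics/ and viewed, at most 10 in all, crops included, and the job is handed in when it is done.

```bash
ls; mkdir -p pics
```

Run:
```python
from workcell import arm, vision, ticket, status
import cv2,json
for n in ["scene","top"]:
    c=vision.capture(n); cv2.imwrite(f"pics/{n}0.png",cv2.cvtColor(c["color"],cv2.COLOR_RGB2BGR))
    print(n,c["fx"],c["fy"],c["cx"],c["cy"],c["dist_coeffs"],c["cam_to_world"])
s=status.get_state();print(s)
```

```text
pics
workcell.py
scene 390.6703603810497 390.6703603810497 261.01252950719777 189.92844386279646 [0.03627517 0.         0.         0.         0.        ] [[ 0.91291962 -0.23354385  0.33471636  0.1966765 ]
 [-0.40776094 -0.55721238  0.72335702 -0.4083021 ]
 [ 0.01757252 -0.79685107 -0.60392017  0.65886225]
 [ 0.          0.          0.          1.        ]]
top 389.1512333304922 389.1512333304922 252.91055052105628 195.15466422063986 [-0.02318727  0.          0.          0.          0.        ] [[-0.00980053 -0.99170297  0.12817635  0.42147835]
 [-0.99995031  0.00948574 -0.00306615  0.25830224]
 [ 0.00182486 -0.12820003 -0.99174665  1.01350383]
 [ 0.          0.          0.          1.        ]]
{'t': 0.1, 'qpos': array([-1.34781211,  0.62925924,  0.03848639,  1.51823748, -0.02697908,
        0.99630207, -0.01999062]), 'qd': array([ 1.92322954e-05, -2.39054441e-03,  9.11078102e-04, -1.70313932e-03,
       -2.50984002e-03, -1.12976418e-03,  2.43868915e-04]), 'effort': array([ 2.72799931e-03, -5.50791335e+01,  1.14738666e+00, -1.87116355e+01,
       -5.22285257e-02,  1.92468177e-02,  4.02220269e-05]), 'position': array([0.18494493, 0.62252056, 0.20465298]), 'ee_rot': array([-9.23216199e-05,  1.43896883e-01,  9.89592328e-01, -8.38542695e-04]), 'contact_force': array([ 0.18158652, -0.36583363, -0.6083568 ]), 'wrist_torque': array([ 0.0337976 , -0.01269994, -0.03096869]), 'gripper_force': 0.0, 'finger_gap': 0.9988788394153378}
```

View pics/scene0.png

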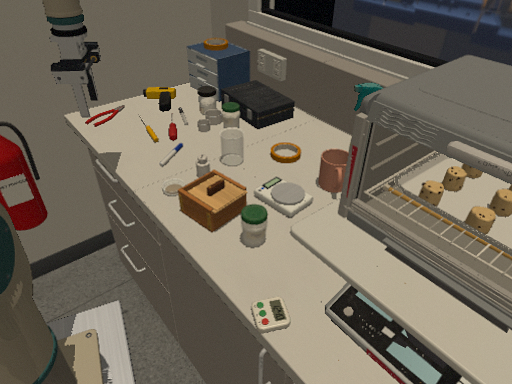

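View pics/top0.png

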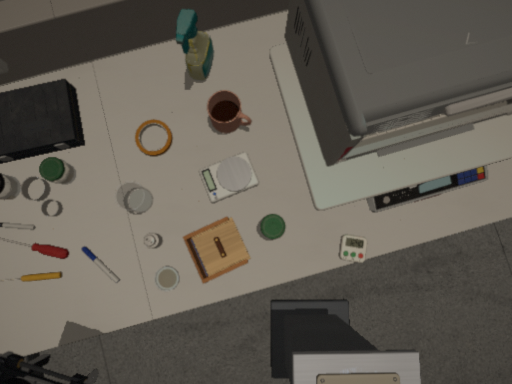

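The scene view shows the case at (213,200), jar at (254,225), balance at (285,195) and mug at (335,170). In the top view the case is at (217,250) with its rib at (220,245). The jar cap is at (272,227), the pan at (235,174), the timer at (353,248), and there is free space at about (268,160) and (300,235).

Create h.py:
```python
import cv2,numpy as np
from workcell import arm, vision, ticket, status
from scipy.spatial.transform import Rotation as R
np.set_printoptions(precision=4,suppress=True)
def cap(n,f=None):
    c=vision.capture(n)
    c["hsv"]=cv2.cvtColor(c["color"],cv2.COLOR_RGB2HSV)
    if f: cv2.imwrite("pics/"+f,cv2.cvtColor(c["color"],cv2.COLOR_RGB2BGR))
    return c
def ray(c,uv,z):
    "pixels -> world points on plane z"
    K=np.array([[c["fx"],0,c["cx"]],[0,c["fy"],c["cy"]],[0,0,1.]])
    p=cv2.undistortPoints(np.array(uv,float).reshape(-1,1,2),K,np.array(c["dist_coeffs"])).reshape(-1,2)
    T=np.array(c["cam_to_world"]); d=np.c_[p,np.ones(len(p))]@T[:3,:3].T; o=T[:3,3]
    return o+d*((z-o[2])/d[:,2])[:,None]
def blobs(c,lo,hi,amin=30):
    m=cv2.inRange(c["hsv"],np.array(lo),np.array(hi))
    cs,_=cv2.findContours(m,cv2.RETR_EXTERNAL,cv2.CHAIN_APPROX_NONE)
    return sorted([k for k in cs if cv2.contourArea(k)>amin],key=cv2.contourArea)[::-1]
def pose():
    s=status.get_state(); q=s["ee_rot"]; return s["position"],R.from_quat([q[1],q[2],q[3],q[0]])
def togo(target,yline=None):
    "tool-axes shift to target TCP, and turn about tool z that brings tool y along world dir yline"
    p,r=pose(); print("shift tool",r.inv().apply(np.array(target)-p),"|",np.linalg.norm(np.array(target)-p))
    if yline is not None:
        v=r.inv().apply([yline[0],yline[1],0]); a=np.arctan(-v[0]/v[1]); print("rz",a)
    print("tool z",r.as_matrix()[:,2],"y",r.as_matrix()[:,1],"p",p)
```

Run:
```python
from h import *
t=cap("top");s=cap("scene")
for n,c in(("top",t),("scene",s)):
    for k in blobs(c,(55,60,20),(90,255,160),60)[:5]:
        (u,v),r=cv2.minEnclosingCircle(k); M=cv2.moments(k); uv=[M["m10"]/M["m00"],M["m01"]/M["m00"]]
        print(n,"green",uv,r,ray(c,[uv],.085))
    for k in blobs(c,(8,90,60),(25,255,255),200)[:4]:
        print(n,"wood",cv2.minAreaRect(k), cv2.contourArea(k))
print("front of pan px",ray(t,[[235,174]],.034),"board",ray(t,[[318,207]],.115))
print("free",ray(t,[[266,160]],0),ray(t,[[300,237]],0),"beaker,500,petri",ray(t,[[137,201],[152,240],[167,278]],.05), "timer",ray(t,[[353,248]],.019),"mug",ray(t,[[225,112]],.09))
a=cv2.resize(cv2.cvtColor(t["color"],cv2.COLOR_RGB2BGR)[140:290,170:310],None,fx=4,fy=4,interpolation=cv2.INTER_CUBIC); cv2.imwrite("pics/t1.png",a)
```

```text
top green [185.90866054023948, 26.7593984962406] 22.181917190551758 [[0.978  0.4228 0.085 ]]
top green [272.22567287784676, 226.4860248447205] 11.781936645507812 [[0.4658 0.2102 0.085 ]]
top green [52.31396011396011, 168.6250712250712] 11.86012077331543 [[0.6114 0.7443 0.085 ]]
top green [207.18732782369145, 61.29752066115702] 18.172880172729492 [[0.8834 0.3676 0.085 ]]
top wood ((216.5650634765625, 248.74314880371094), (51.14604187011719, 53.215057373046875), 65.55604553222656) 2590.5
top wood ((225.80003356933594, 111.0999984741211), (42.0380744934082, 35.329872131347656), 63.43495178222656) 1158.0
top wood ((153.25001525878906, 137.25001525878906), (36.06244659423828, 35.35533905029297), 45.0) 1010.5
top wood ((40.979515075683594, 276.27459716796875), (6.699644565582275, 40.46947479248047), 84.80557250976562) 221.5
scene green [5.507523939808482, 254.796853625171] 38.500099182128906 [[-0.0274  0.2805  0.085 ]]
scene green [253.33282828282827, 214.65050505050502] 12.380149841308594 [[0.4614 0.2019 0.085 ]]
scene green [365.3244523386619, 91.08466548253404] 17.81387710571289 [[1.112
[... 265 characters left out ...]
4.162479400634766, 67.21973419189453), 61.50436782836914) 2732.0
scene wood ((492.7550354003906, 209.50637817382812), (28.454328536987305, 59.03211212158203), 51.63251876831055) 990.5
scene wood ((331.81134033203125, 169.83963012695312), (26.353260040283203, 43.492095947265625), 10.619654655456543) 981.5
scene wood ((448.7307434082031, 181.34616088867188), (25.238859176635742, 65.73197937011719), 56.3099365234375) 973.0
front of pan px [[0.603  0.3005 0.034 ]] board [[0.5084 0.1047 0.115 ]]
free [[0.6463 0.2195 0.    ]] [[0.4419 0.1342 0.    ]] beaker,500,petri [[0.5341 0.5447 0.05  ]
 [0.437  0.505  0.05  ]
 [0.3447 0.4664 0.05  ]] timer [[0.4123 0.0025 0.019 ]] mug [[0.748  0.3222 0.09  ]]
```

View pics/t1.png

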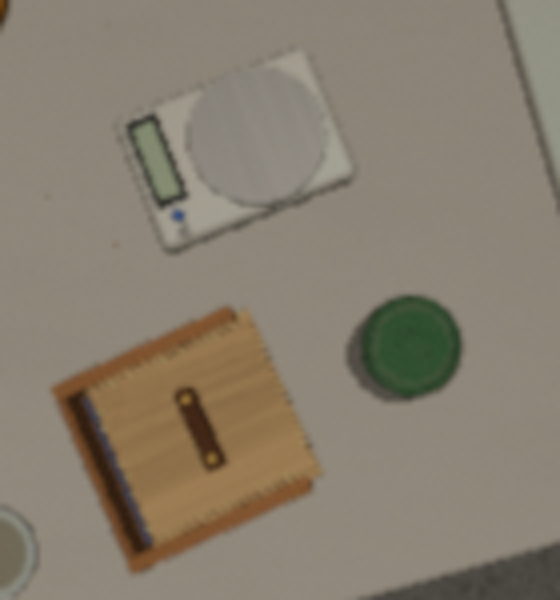

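The crop shows case rail corners at about (238,308), (52,388), (135,572) and (315,490). The rib top is at (200,428), the pan centre at (258,137) and the cap at (411,347).

Run:
```python
from h import *
t=cap("top")
f=lambda a:np.array(a,float)/4+[170,140]
c=ray(t,f([[238,308],[52,388],[135,572],[315,490]]),.0715);print("case corners",c,c.mean(0))
print([np.linalg.norm(c[i]-c[i-1]) for i in range(4)], c[0]-c[1],c[3]-c[2])
print("rib",ray(t,f([[200,428],[185,395],[215,461]]),.0935)); print("pan",ray(t,f([[258,137]]),.034))
togo([.466,.210,.205],(.94,.34))
```

```text
case corners [[0.4904 0.3126 0.0715]
 [0.4432 0.4248 0.0715]
 [0.334  0.3742 0.0715]
 [0.3811 0.2669 0.0715]] [0.4122 0.3446 0.0715]
[np.float64(0.11846810425336421), np.float64(0.12167490593109531), np.float64(0.12034170745828694), np.float64(0.11714750470239273)] [ 0.0472 -0.1121  0.    ] [ 0.0471 -0.1073  0.    ]
rib [[0.4186 0.3338 0.0935]
 [0.4379 0.3426 0.0935]
 [0.3993 0.325  0.0935]]
pan [[0.6024 0.3018 0.034 ]]
shift tool [-0.3869 -0.3157  0.0003] | 0.49935514756552357
rz 0.9349457471716095
tool z [-0.0003 -0.0009 -1.    ] y [ 0.2848  0.9586 -0.0009] p [0.185  0.6228 0.205 ]
```

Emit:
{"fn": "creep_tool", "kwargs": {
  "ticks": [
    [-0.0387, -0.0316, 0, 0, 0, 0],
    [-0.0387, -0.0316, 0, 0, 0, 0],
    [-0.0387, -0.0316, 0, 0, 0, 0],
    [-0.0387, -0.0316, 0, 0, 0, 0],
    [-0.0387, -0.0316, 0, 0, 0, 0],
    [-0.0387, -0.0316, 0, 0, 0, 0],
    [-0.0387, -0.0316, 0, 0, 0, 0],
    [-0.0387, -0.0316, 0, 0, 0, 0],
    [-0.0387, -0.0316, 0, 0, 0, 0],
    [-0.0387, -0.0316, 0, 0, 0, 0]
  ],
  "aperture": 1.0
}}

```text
refused: ticks[0]: [-0.0387, -0.0316, 0, 0, 0, 0] is not of type 'object' (schema: type "object"). Nothing was moved.
```

Nothing moved. I misread the format; it is a list of objects, one for each row. Resending.

Emit:
{"fn": "creep_tool", "kwargs": {
  "ticks": [
    {"trans":[-0.0387, -0.0316, 0]},
    {"trans":[-0.0387, -0.0316, 0]},
    {"trans":[-0.0387, -0.0316, 0]},
    {"trans":[-0.0387, -0.0316, 0]},
    {"trans":[-0.0387, -0.0316, 0]},
    {"trans":[-0.0387, -0.0316, 0]},
    {"trans":[-0.0387, -0.0316, 0]},
    {"trans":[-0.0387, -0.0316, 0]},
    {"trans":[-0.0387, -0.0316, 0]},
    {"trans":[-0.0387, -0.0316, 0]}
  ],
  "aperture": 1.0
}}

```text
t: 1.5
position: [0.4669, 0.2086, 0.2056]
ee_rot: [0.0, 0.144, 0.99, 0.0]
contact_force: [0.3, -0.2, 0.7]
finger_gap: 1.003
gripper_force: 0.0
```

Emit:
{"fn": "creep_tool", "kwargs": {
  "ticks": [
    {"r":[0, 0, 0.187]},
    {"r":[0, 0, 0.187]},
    {"r":[0, 0, 0.187]},
    {"r":[0, 0, 0.187]},
    {"r":[0, 0, 0.187]},
    {}
  ]
}}

```text
t: 2.25
position: [0.466, 0.2101, 0.2054]
ee_rot: [0.0, 0.574, 0.819, -0.0]
contact_force: [0.2, 0.6, 0.0]
finger_gap: 1.0
gripper_force: 0.0
```

```bash
python3 -c "
from h import *
togo([.466,.210,.056],(.94,.34)); cap('wrist','w1.png')"
```

```text
shift tool [-0.0001  0.      0.1494] | 0.14942670138626007
rz 0.002160895325193335
tool z [ 0.     -0.0004 -1.    ] y [ 0.9396  0.3422 -0.0001] p [0.466  0.2101 0.2054]
```

View pics/w1.png

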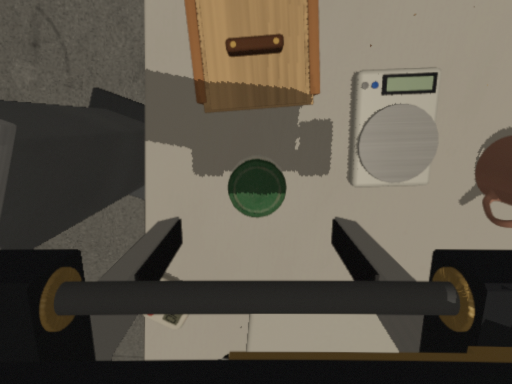

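The wrist view shows the jar cap at (257,188), the rib at (255,44), the case rails at x≈198 and 318, the lid's front edge at y≈105, and the pan at (398,143).

Run:
```python
from h import *
w=cap("wrist")
for k in blobs(w,(55,60,20),(90,255,160),500)[:3]:
    (u,v),r=cv2.minEnclosingCircle(k); print("cap",u,v,r,ray(w,[[u,v]],.085), ray(w,[[u+r,v]],.085)-ray(w,[[u-r,v]],.085))
print("pan",ray(w,[[398,143]],.034), "rib ends",ray(w,[[228,45],[283,43]],.0935),"rails end",ray(w,[[198,104],[318,95]],.0715),"lid front corners",ray(w,[[207,110],[311,103]],.0665))
```

```text
cap 256.64129638671875 187.8478240966797 28.246301651000977 [[0.4654 0.2101 0.085 ]] [[0.054  0.0197 0.    ]]
pan [[0.603  0.3042 0.034 ]] rib ends [[0.3967 0.3245 0.0935]
 [0.4417 0.3426 0.0935]] rails end [[0.3824 0.2674 0.0715]
 [0.4911 0.3162 0.0715]] lid front corners [[0.3918 0.2649 0.0665]
 [0.4883 0.3074 0.0665]]
```

Emit:
{"fn": "creep_tool", "kwargs": {
  "ticks": [
    {"trans":[0, 0, 0.03]},
    {"trans":[0, 0, 0.03]},
    {"trans":[0, 0, 0.03]},
    {"trans":[0, 0, 0.03]},
    {"trans":[0, 0, 0.029]},
    {}
  ],
  "aperture": 1.0
}}

```text
t: 3.1
position: [0.4646, 0.2094, 0.055]
ee_rot: [-0.001, 0.574, 0.819, -0.002]
contact_force: [0.1, -0.1, 0.9]
finger_gap: 0.999
gripper_force: 0.0
```

Emit:
{"fn": "creep_tool", "kwargs": {
  "ticks": [
    {},
    {},
    {},
    {},
    {},
    {}
  ],
  "aperture": 0.4,
  "clamp_n": 25
}}

```text
t: 3.85
position: [0.4664, 0.2102, 0.0571]
ee_rot: [0.0, 0.574, 0.819, 0.0]
contact_force: [-0.9, 0.2, 5.5]
finger_gap: 0.638
gripper_force: 25.0
```

```bash
python3 -c "
from h import *
togo([.655,.207,.20],(.92,.39))"
```

```text
shift tool [-0.0672  0.1764 -0.1428] | 0.2367009713589581
rz -0.053811291413672746
tool z [ 0.0007  0.0006 -1.    ] y [0.9403 0.3402 0.0009] p [0.4664 0.2102 0.0571]
```

Emit:
{"fn": "creep_tool", "kwargs": {
  "ticks": [
    {"trans":[0, 0, -0.03]},
    {"trans":[0, 0, -0.03]},
    {"trans":[-0.0134, 0.0353, 0]},
    {"trans":[-0.0134, 0.0353, 0]},
    {"trans":[-0.0134, 0.0353, 0]},
    {"trans":[-0.0134, 0.0353, 0]},
    {"trans":[-0.0134, 0.0353, 0]},
    {},
    {}
  ]
}}

```text
t: 4.97
position: [0.6531, 0.2069, 0.1153]
ee_rot: [-0.001, 0.574, 0.819, -0.001]
contact_force: [0.3, 0.0, -2.9]
finger_gap: 0.638
gripper_force: 25.0
```

```bash
python3 -c "
from h import *
togo([.655,.207,.057],(.92,.39));cap('top','t2.png')"
```

```text
shift tool [-0.0006  0.002   0.0583] | 0.058360745545997496
rz -0.053925413395770415
tool z [-0.0032 -0.0005 -1.    ] y [ 0.9404  0.3401 -0.0032] p [0.6531 0.2069 0.1153]
```

View pics/t2.png

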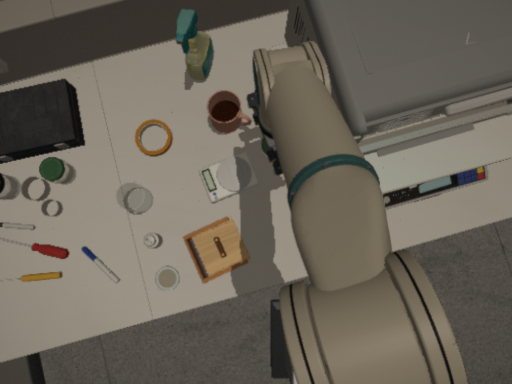

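The jar is held above the free spot at about (270,150). The wrist is beside the oven with the arm clear of it, and everything else is unmoved.

Emit:
{"fn": "creep_tool", "kwargs": {
  "ticks": [
    {"trans":[0, 0.001, 0.015]},
    {"trans":[0, 0, 0.015]},
    {"trans":[0, 0, 0.012]},
    {"trans":[0, 0, 0.008]},
    {"trans":[0, 0, 0.004]},
    {"trans":[0, 0, 0.003]},
    {}
  ]
}}

```text
t: 5.9
position: [0.6559, 0.2073, 0.0596]
ee_rot: [0.0, 0.574, 0.819, 0.0]
contact_force: [0.5, 0.6, -3.8]
finger_gap: 0.639
gripper_force: 25.0
```

Emit:
{"fn": "creep_tool", "kwargs": {
  "ticks": [
    {"trans":[0, 0, 0.0015]},
    {"trans":[0, 0, 0.0015]},
    {}
  ]
}}

```text
t: 6.28
position: [0.656, 0.2074, 0.0572]
ee_rot: [0.0, 0.574, 0.819, 0.0]
contact_force: [-2.0, -0.3, 2.1]
finger_gap: 0.641
gripper_force: 25.0
```

Emit:
{"fn": "creep_tool", "kwargs": {
  "ticks": [
    {},
    {},
    {},
    {}
  ],
  "aperture": 1.0
}}

```text
t: 6.78
position: [0.6558, 0.2074, 0.0564]
ee_rot: [0.0, 0.574, 0.819, 0.0]
contact_force: [-0.4, 0.5, -0.3]
finger_gap: 0.993
gripper_force: 0.0
```

Emit:
{"fn": "creep_tool", "kwargs": {
  "ticks": [
    {"trans":[0, 0, -0.02]},
    {"trans":[0, 0, -0.04]},
    {"trans":[0, 0, -0.04]},
    {"trans":[0, 0, -0.04]},
    {}
  ]
}}

```text
t: 7.4
position: [0.6586, 0.2078, 0.202]
ee_rot: [0.003, 0.574, 0.819, 0.004]
contact_force: [-1.0, -0.8, 0.0]
finger_gap: 1.003
gripper_force: 0.0
```

```bash
python3 -c "
from h import *
togo([.415,.336,.20],(.395,-.92)); print(status.get_state()['qpos'])"
```

```text
shift tool [ 0.2034 -0.1855  0.0002] | 0.27530581446598107
rz 1.5120863511955036
tool z [ 0.0086  0.0027 -1.    ] y [0.9404 0.3399 0.009 ] p [0.6586 0.2078 0.202 ]
[-0.5071  0.7057  0.2966  1.4092 -0.2205  1.0501  0.1776]
```

Emit:
{"fn": "creep_tool", "kwargs": {
  "ticks": [
    {"trans":[0.0407, -0.0371, 0]},
    {"trans":[0.0407, -0.0371, 0]},
    {"trans":[0.0407, -0.0371, 0]},
    {"trans":[0.0407, -0.0371, 0]},
    {"trans":[0.0407, -0.0371, 0]}
  ],
  "aperture": 0.5
}}

```text
t: 8.02
position: [0.4102, 0.3361, 0.1965]
ee_rot: [-0.0, 0.574, 0.819, -0.0]
contact_force: [-0.3, 1.2, 0.5]
finger_gap: 0.521
gripper_force: 0.0
```

Emit:
{"fn": "creep_tool", "kwargs": {
  "ticks": [
    {"r":[0, 0, 0.187]},
    {"r":[0, 0, 0.187]},
    {"r":[0, 0, 0.187]},
    {"r":[0, 0, 0.187]},
    {"r":[0, 0, 0.187]},
    {"r":[0, 0, 0.187]},
    {"r":[0, 0, 0.187]},
    {"r":[0, 0, 0.187]},
    {"r":[0, 0, 0.016]},
    {}
  ]
}}

```text
t: 9.28
position: [0.4119, 0.3356, 0.1964]
ee_rot: [0.0, 0.979, 0.203, -0.0]
contact_force: [1.0, 0.1, -1.3]
finger_gap: 0.5
gripper_force: 0.0
```

```bash
python3 -c "
from h import *
togo([.419,.334,.078],(.395,-.92));cap('wrist','w2.png'); print(status.get_state()['qpos'])"
```

```text
shift tool [0.006  0.0043 0.1184] | 0.11859880376824762
rz 0.003189531420664718
tool z [-0.0004 -0.0002 -1.    ] y [ 0.3975 -0.9176 -0.    ] p [0.4119 0.3356 0.1964]
[-1.2217  0.5727  0.7506  1.872  -0.495   0.8925 -1.3927]
```

View pics/w2.png

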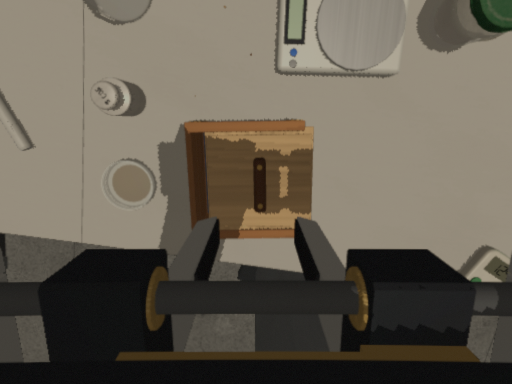

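The wrist view shows the rib at (260,186) and the case rails at y≈121 and y≈238. The jar stands at the upper right, clear of the balance.

Run:
```python
from h import *
w=cap("wrist")
print(ray(w,[[260,186],[260,159],[260,212]],.0935), "rails",ray(w,[[187,123],[305,122]],.0715))
p=ray(w,[[260,186]],.0935)[0]; togo([p[0],p[1],.0735])
```

```text
[[0.4188 0.3344 0.0935]
 [0.4425 0.3447 0.0935]
 [0.3949 0.324  0.0935]] rails [[0.444  0.4231 0.0715]
 [0.4907 0.3174 0.0715]]
shift tool [0.0057 0.0039 0.123 ] | 0.12318727433357977
tool z [-0.0003  0.0003 -1.    ] y [ 0.3965 -0.918  -0.0004] p [0.412  0.3356 0.1965]
```

Emit:
{"fn": "creep_tool", "kwargs": {
  "ticks": [
    {"trans":[0.0057, 0.0039, 0]},
    {"trans":[0, 0, 0.04]},
    {"trans":[0, 0, 0.04]},
    {"trans":[0, 0, 0.03]},
    {"trans":[0, 0, 0.01]},
    {"trans":[0, 0, 0.0035]},
    {}
  ]
}}

```text
t: 10.25
position: [0.4197, 0.3346, 0.0738]
ee_rot: [-0.0, 0.979, 0.201, 0.001]
contact_force: [0.2, -0.5, -0.1]
finger_gap: 0.502
gripper_force: 0.0
```

Emit:
{"fn": "creep_tool", "kwargs": {
  "ticks": [
    {},
    {},
    {},
    {},
    {}
  ],
  "aperture": 0.0,
  "clamp_n": 30
}}

```text
t: 10.88
position: [0.4189, 0.3345, 0.0731]
ee_rot: [-0.0, 0.979, 0.202, 0.0]
contact_force: [-1.1, 0.1, 3.0]
finger_gap: 0.124
gripper_force: 30.0
```

Emit:
{"fn": "creep_tool", "kwargs": {
  "ticks": [
    {"trans":[0, 0, -0.001]},
    {"trans":[0, 0.012, 0]},
    {"trans":[0, 0.015, 0]},
    {"trans":[0, 0.015, 0]},
    {}
  ]
}}

```text
t: 11.5
position: [0.4365, 0.2935, 0.0742]
ee_rot: [0.0, 0.98, 0.2, 0.0]
contact_force: [-0.3, -0.3, -1.0]
finger_gap: 0.123
gripper_force: 30.0
```

Emit:
{"fn": "creep_tool", "kwargs": {
  "ticks": [
    {"trans":[0, 0.02, 0]},
    {"trans":[0, 0.02, 0]},
    {"trans":[0, 0.02, 0]},
    {"trans":[0, 0.02, 0]},
    {"trans":[0, 0.0132, 0]},
    {}
  ]
}}

```text
t: 12.25
position: [0.4726, 0.2094, 0.074]
ee_rot: [-0.0, 0.98, 0.201, 0.0]
contact_force: [-0.2, 0.2, -1.3]
finger_gap: 0.128
gripper_force: 30.0
```

Emit:
{"fn": "creep_tool", "kwargs": {
  "ticks": [
    {"trans":[-0.0125, 0, 0]},
    {"trans":[0, 0, 0.025]},
    {"trans":[0, 0, 0.02]},
    {"trans":[0, 0, 0.01]},
    {}
  ]
}}

```text
t: 12.88
position: [0.4599, 0.2053, 0.0186]
ee_rot: [-0.0, 0.979, 0.202, -0.001]
contact_force: [0.1, -0.3, -1.8]
finger_gap: 0.128
gripper_force: 30.0
```

Emit:
{"fn": "creep_tool", "kwargs": {
  "ticks": [
    {"trans":[0, 0, 0.003]},
    {"trans":[0, 0, 0.002]},
    {"trans":[0, 0, 0.0015]},
    {"trans":[0, 0, 0.001]},
    {}
  ]
}}

```text
t: 13.5
position: [0.4608, 0.2051, 0.0115]
ee_rot: [-0.0, 0.979, 0.201, -0.0]
contact_force: [0.5, -0.6, -0.9]
finger_gap: 0.125
gripper_force: 30.0
```

Emit:
{"fn": "creep_tool", "kwargs": {
  "ticks": [
    {"trans":[0, 0, 0.001]},
    {}
  ]
}}

```text
t: 13.75
position: [0.4609, 0.2051, 0.0111]
ee_rot: [-0.0, 0.98, 0.201, 0.0]
contact_force: [-1.2, -0.9, 5.9]
finger_gap: 0.125
gripper_force: 30.0
```

Emit:
{"fn": "creep_tool", "kwargs": {
  "ticks": [
    {},
    {},
    {}
  ],
  "aperture": 0.45
}}

```text
t: 14.12
position: [0.4608, 0.2051, 0.0104]
ee_rot: [0.0, 0.979, 0.201, -0.0]
contact_force: [-0.1, -0.0, 0.7]
finger_gap: 0.405
gripper_force: 0.0
```

Emit:
{"fn": "creep_tool", "kwargs": {
  "ticks": [
    {"trans":[0, 0, -0.03]},
    {"trans":[0, 0, -0.05]},
    {"trans":[0, 0, -0.06]},
    {"trans":[0, 0, -0.05]},
    {}
  ]
}}

```text
t: 14.75
position: [0.4631, 0.2059, 0.2036]
ee_rot: [-0.001, 0.979, 0.202, 0.003]
contact_force: [-0.5, -0.3, 0.3]
finger_gap: 0.449
gripper_force: 0.0
```

```bash
python3 -c "
from h import *
togo([.36,.31,.20])
cap('wrist','w3.png');cap('top','t3.png')"
```

```text
shift tool [-0.0536 -0.1364  0.0033] | 0.14657385069225862
tool z [ 0.0063  0.0035 -1.    ] y [ 0.3951 -0.9186 -0.0007] p [0.4631 0.2059 0.2036]
```

View pics/w3.png

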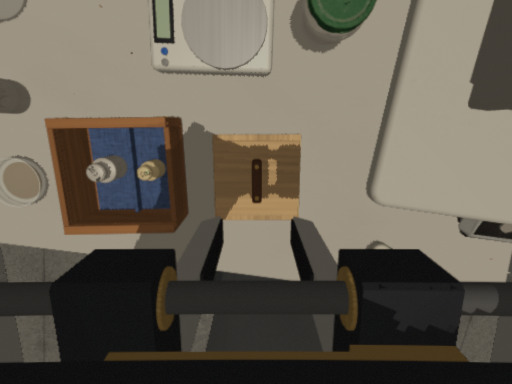

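The wrist view shows the lid flat with its rib up at (257,180), and the open case with the silver weight's knob at about (95,172) and the brass one's at about (150,170). I'll look straight down for accuracy.

Emit:
{"fn": "creep_tool", "kwargs": {
  "ticks": [
    {"trans":[0.003, -0.0498, 0]},
    {"trans":[0.003, -0.0498, 0]},
    {"trans":[0.003, -0.0498, 0]},
    {"r":[0, 0, -0.187]},
    {"r":[0, 0, -0.187]},
    {"r":[0, 0, -0.187]},
    {"r":[0, 0, -0.187]},
    {"r":[0, 0, -0.187]},
    {"r":[0, 0, -0.187]},
    {"r":[0, 0, -0.187]}
  ]
}}

```text
t: 16.1
position: [0.4088, 0.3451, 0.1982]
ee_rot: [-0.001, 0.652, 0.758, -0.002]
contact_force: [-0.5, 0.4, -0.4]
finger_gap: 0.448
gripper_force: 0.0
```

Emit:
{"fn": "creep_tool", "kwargs": {
  "ticks": [
    {"r":[0, 0, -0.187]},
    {"r":[0, 0, -0.08]},
    {}
  ],
  "aperture": 0.5
}}

```text
t: 16.48
position: [0.409, 0.3451, 0.1986]
ee_rot: [-0.001, 0.548, 0.836, -0.002]
contact_force: [-0.5, -0.5, -0.3]
finger_gap: 0.502
gripper_force: 0.0
```

Run:
```python
from h import *
togo([.412,.345,.20],(.918,.397))
w=cap('wrist');a=cv2.cvtColor(w["color"],cv2.COLOR_RGB2BGR)[90:250,170:350]
cv2.imwrite("pics/w4.png",cv2.resize(a,None,fx=3.5,fy=3.5,interpolation=cv2.INTER_CUBIC))
```

```text
shift tool [-0.0013  0.0027 -0.0014] | 0.0032733362379692055
rz 0.0016681678773855294
tool z [-0.0032 -0.002  -1.    ] y [ 0.9172  0.3985 -0.0038] p [0.409  0.3451 0.1986]
```

View pics/w4.png

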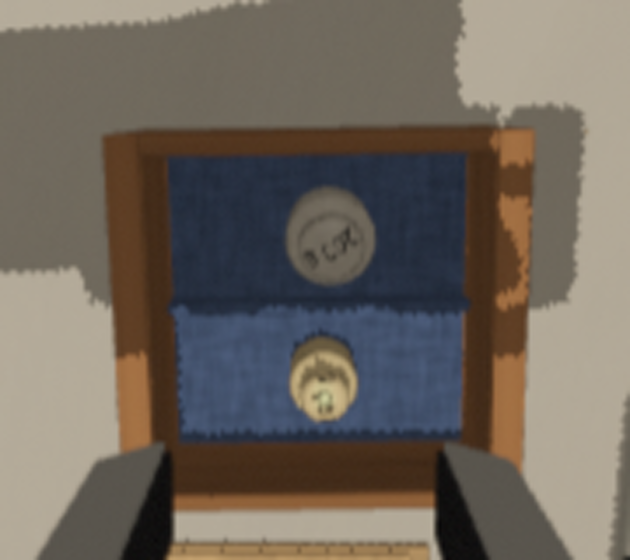

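The crop shows the silver knob top at about (330,248) and the brass knob top at about (324,390). The divider lies at y≈303, and both weights are centred across the case.

Run:
```python
from h import *
w=cap('wrist'); f=lambda a:np.array(a,float)/3.5+[170,90]
S=ray(w,f([[330,248]]),.060)[0]; B=ray(w,f([[324,390]]),.052)[0]
Sb=ray(w,f([[330,234]]),.039)[0]; Bb=ray(w,f([[322,370]]),.032)[0]
ex=np.array([.395,-.92])
for n,p in(("S",S),("B",B),("Sbody",Sb),("Bbody",Bb)): d=p[:2]-[.412,.345]; print(n,p,"case x,y",d@ex,d@[.918,.397])
togo([S[0],S[1],.027],(.918,.397)); togo([B[0],B[1],.025])
```

```text
S [0.4058 0.3713 0.06  ] case x,y -0.026664031840826972 0.004768567999600044
B [0.423 0.328 0.052] case x,y 0.01996453117895411 0.00333539078594621
Sbody [0.4055 0.3731 0.039 ] case x,y -0.028422281820594107 0.005216118510377522
Bbody [0.422  0.3293 0.032 ] case x,y 0.018375906882866604 0.0029791777338352026
shift tool [0.0253 0.0074 0.1722] | 0.17418760357175514
rz 0.0010604846022484393
tool z [-0.002  -0.0014 -1.    ] y [ 0.9174  0.3979 -0.0024] p [0.4095 0.3454 0.1992]
shift tool [-0.0213  0.0059  0.1742] | 0.17560304076260141
tool z [-0.002  -0.0014 -1.    ] y [ 0.9174  0.3979 -0.0024] p [0.4095 0.3454 0.1992]
```

Emit:
{"fn": "creep_tool", "kwargs": {
  "ticks": [
    {"trans":[0.0253, 0.0074, 0]},
    {"trans":[0, 0, 0.04]},
    {"trans":[0, 0, 0.04]},
    {"trans":[0, 0, 0.04]},
    {"trans":[0, 0, 0.035]},
    {"trans":[0, 0, 0.018]},
    {}
  ]
}}

```text
t: 17.45
position: [0.4062, 0.3715, 0.0264]
ee_rot: [-0.0, 0.548, 0.836, -0.001]
contact_force: [-0.1, -0.5, 0.9]
finger_gap: 0.496
gripper_force: 0.0
```

Emit:
{"fn": "creep_tool", "kwargs": {
  "ticks": [
    {},
    {},
    {},
    {},
    {}
  ],
  "aperture": 0.0,
  "clamp_n": 20
}}

```text
t: 18.08
position: [0.407, 0.3725, 0.0286]
ee_rot: [-0.0, 0.548, 0.837, 0.001]
contact_force: [-1.6, -0.8, 6.6]
finger_gap: 0.296
gripper_force: 20.0
```

Emit:
{"fn": "creep_tool", "kwargs": {
  "ticks": [
    {"trans":[0, 0, -0.01]},
    {"trans":[0, 0, -0.03]},
    {"trans":[0, 0, -0.04]},
    {"trans":[0, 0, -0.05]},
    {},
    {}
  ]
}}

```text
t: 18.82
position: [0.4061, 0.3718, 0.1572]
ee_rot: [-0.0, 0.548, 0.837, -0.0]
contact_force: [0.7, 0.9, -3.7]
finger_gap: 0.294
gripper_force: 20.0
```

Run:
```python
from h import *
w=cap('wrist',"w5.png"); t=cap('top')
ex=np.array([.397,-.918]); pan=np.array([.6027,.303]); 
togo([*(pan-.020*ex),.10],(.918,.397))
```

```text
shift tool [-0.1213  0.1535  0.0559] | 0.20342781110324604
rz 0.002885118352519555
tool z [-0.0021 -0.002  -1.    ] y [ 0.9167  0.3996 -0.0028] p [0.4057 0.3713 0.1562]
```

View pics/w5.png

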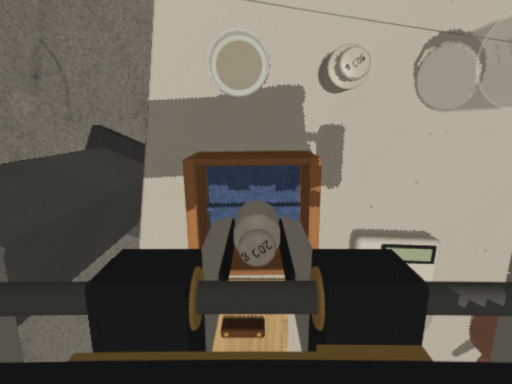

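The silver weight is held upright between the fingers, and the 500 g weight at (350,65) and the dish at (240,65) are untouched.

Emit:
{"fn": "creep_tool", "kwargs": {
  "ticks": [
    {"trans":[-0.0303, 0.0384, 0]},
    {"trans":[-0.0303, 0.0384, 0]},
    {"trans":[-0.0303, 0.0384, 0]},
    {"trans":[-0.0304, 0.0383, 0]},
    {"trans":[0, 0, 0.03]},
    {"trans":[0, 0, 0.03]},
    {"trans":[0, 0, 0.025]},
    {}
  ]
}}

```text
t: 19.92
position: [0.5931, 0.3208, 0.0685]
ee_rot: [-0.002, 0.548, 0.836, -0.003]
contact_force: [-1.1, 0.5, -1.1]
finger_gap: 0.295
gripper_force: 20.0
```

```bash
python3 -c "
from h import *
togo([.5948,.3214,.0546])"
```

```text
shift tool [-0.0001  0.0019  0.0139] | 0.014056362089302398
tool z [-0.0069 -0.0037 -1.    ] y [ 0.9168  0.3993 -0.0078] p [0.5931 0.3208 0.0685]
```

Emit:
{"fn": "creep_tool", "kwargs": {
  "ticks": [
    {},
    {"trans":[0, 0, 0.006]},
    {"trans":[0, 0, 0.004]},
    {"trans":[0, 0, 0.002]},
    {}
  ]
}}

```text
t: 20.55
position: [0.5959, 0.3222, 0.0604]
ee_rot: [-0.0, 0.548, 0.837, -0.0]
contact_force: [-0.1, 0.6, -3.0]
finger_gap: 0.293
gripper_force: 20.0
```

```bash
python3 -c "
from h import *
togo([.5948,.3214,.0546])"
```

```text
shift tool [-0.0003 -0.0013  0.0058] | 0.005982551291538389
tool z [-0.0001 -0.     -1.    ] y [ 0.9167  0.3995 -0.0001] p [0.5959 0.3222 0.0604]
```

Emit:
{"fn": "creep_tool", "kwargs": {
  "ticks": [
    {"trans":[0, 0, 0.002]},
    {"trans":[0, 0, 0.0015]},
    {"trans":[0, 0, 0.001]},
    {}
  ]
}}

```text
t: 21.05
position: [0.5959, 0.3222, 0.0559]
ee_rot: [-0.0, 0.548, 0.837, -0.0]
contact_force: [0.2, -0.5, -1.9]
finger_gap: 0.296
gripper_force: 20.0
```

Emit:
{"fn": "creep_tool", "kwargs": {
  "ticks": [
    {"trans":[0, 0, 0.001]},
    {},
    {}
  ]
}}

```text
t: 21.42
position: [0.5959, 0.3222, 0.055]
ee_rot: [-0.0, 0.548, 0.837, -0.0]
contact_force: [0.4, -0.2, -2.4]
finger_gap: 0.294
gripper_force: 20.0
```

Emit:
{"fn": "creep_tool", "kwargs": {
  "ticks": [
    {"trans":[0, 0, 0.0007]},
    {}
  ]
}}

```text
t: 21.68
position: [0.5961, 0.3222, 0.0547]
ee_rot: [0.0, 0.548, 0.836, 0.0]
contact_force: [-0.1, 0.3, 2.4]
finger_gap: 0.296
gripper_force: 20.0
```

Emit:
{"fn": "creep_tool", "kwargs": {
  "ticks": [
    {"trans":[0, 0, 0.0007]},
    {}
  ]
}}

```text
t: 21.92
position: [0.5961, 0.3222, 0.0547]
ee_rot: [0.0, 0.548, 0.836, 0.0]
contact_force: [-2.1, -0.9, 6.3]
finger_gap: 0.296
gripper_force: 20.0
```

Emit:
{"fn": "creep_tool", "kwargs": {
  "ticks": [
    {"trans":[0, 0, 0.0006]},
    {}
  ],
  "only": "pos|con"
}}

```text
position: [0.5961, 0.3222, 0.0546]
contact_force: [-3.3, -1.9, 9.5]
```

Emit:
{"fn": "creep_tool", "kwargs": {
  "ticks": [
    {"trans":[0, 0, -0.0011]},
    {}
  ],
  "only": "con"
}}

```text
contact_force: [-2.0, -0.5, 5.3]
```

Emit:
{"fn": "creep_tool", "kwargs": {
  "ticks": [
    {},
    {},
    {}
  ],
  "aperture": 0.5,
  "only": "con|gap"
}}

```text
contact_force: [-0.3, 1.0, 0.7]
finger_gap: 0.499
```

Emit:
{"fn": "creep_tool", "kwargs": {
  "ticks": [
    {"trans":[0, 0, -0.02]},
    {"trans":[0, 0, -0.04]},
    {"trans":[0, 0, -0.05]},
    {"trans":[0.0306, -0.0415, 0]},
    {"trans":[0.0306, -0.0415, 0]},
    {"trans":[0.0306, -0.0415, 0]},
    {"trans":[0.0303, -0.0414, 0]},
    {},
    {}
  ]
}}

```text
t: 23.92
position: [0.3965, 0.3682, 0.1653]
ee_rot: [0.001, 0.548, 0.836, 0.001]
contact_force: [-0.0, 0.0, 0.2]
finger_gap: 0.498
gripper_force: 0.0
```

Run:
```python
from h import *
w=cap('wrist')
togo([.4225,.3283,.025],(.918,.397))
a=cv2.cvtColor(w["color"],cv2.COLOR_RGB2BGR)[60:380,150:512];cv2.imwrite("pics/w6.png",cv2.resize(a,None,fx=1.7,fy=1.7))
```

```text
shift tool [-0.0464  0.0073  0.1401] | 0.1477344026222124
rz 0.0013643521266652082
tool z [ 0.0024  0.0011 -1.    ] y [0.9173 0.3982 0.0026] p [0.397  0.3678 0.1651]
```

View pics/w6.png

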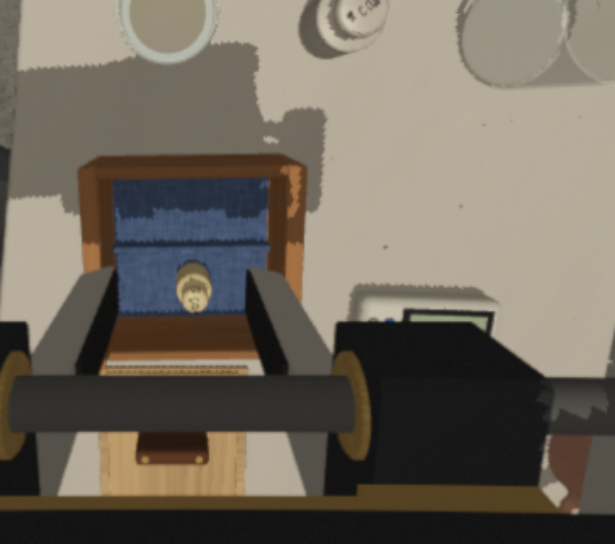

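The brass weight's knob is at crop (194,301), upright in its compartment, and the silver weight is out of the case.

Run:
```python
from h import *
w=cap('wrist')
print(ray(w,np.array([[194,301]])/1.7+[150,60],.052))
t=cap('top');print([t['hsv'][168:182:3,228:244:3].tolist()][0][0])
a=cv2.cvtColor(t["color"],cv2.COLOR_RGB2BGR)[140:290,170:310];cv2.imwrite("pics/t6.png",cv2.resize(a,None,fx=4,fy=4,interpolation=cv2.INTER_CUBIC))
togo([.4225,.3283,.027])
```

```text
[[0.4238 0.3248 0.052 ]]
[[19, 25, 142], [18, 26, 149], [19, 24, 147], [19, 24, 149], [18, 26, 148], [19, 24, 149]]
shift tool [-0.046   0.0078  0.1375] | 0.14518073348135038
tool z [ 0.0015  0.0004 -1.    ] y [0.9177 0.3974 0.0015] p [0.3969 0.3673 0.1645]
```

Emit:
{"fn": "creep_tool", "kwargs": {
  "ticks": [
    {"trans":[-0.0464, 0.0073, 0]},
    {},
    {"trans":[0, 0, 0.04]},
    {"trans":[0, 0, 0.04]},
    {"trans":[0, 0, 0.035]},
    {}
  ]
}}

```text
t: 24.82
position: [0.4192, 0.327, 0.047]
ee_rot: [-0.001, 0.548, 0.836, -0.002]
contact_force: [0.0, -0.5, 0.1]
finger_gap: 0.497
gripper_force: 0.0
```

```bash
python3 -c "
from h import *
togo([.4225,.3283,.024])"
```

```text
shift tool [-0.0001  0.0037  0.0229] | 0.023240613217904292
tool z [-0.004  -0.0031 -1.    ] y [ 0.9172  0.3985 -0.0049] p [0.4192 0.327  0.047 ]
```

Emit:
{"fn": "creep_tool", "kwargs": {
  "ticks": [
    {"trans":[-0.0015, 0.002, 0.012]},
    {"trans":[0, 0, 0.01]},
    {}
  ],
  "only": "pos"
}}

```text
position: [0.4226, 0.3276, 0.0269]
```

Emit:
{"fn": "creep_tool", "kwargs": {
  "ticks": [
    {},
    {},
    {},
    {},
    {}
  ],
  "aperture": 0.0,
  "clamp_n": 20
}}

```text
t: 25.82
position: [0.4229, 0.3279, 0.0274]
ee_rot: [0.0, 0.548, 0.837, 0.0]
contact_force: [0.5, -0.3, 3.5]
finger_gap: 0.227
gripper_force: 20.0
```

Emit:
{"fn": "creep_tool", "kwargs": {
  "ticks": [
    {"trans":[0, 0, -0.01]},
    {"trans":[0, 0, -0.03]},
    {"trans":[0, 0, -0.04]},
    {"trans":[0, 0, -0.05]},
    {},
    {}
  ]
}}

```text
t: 26.58
position: [0.422, 0.3274, 0.1568]
ee_rot: [-0.0, 0.548, 0.837, -0.0]
contact_force: [-0.2, -0.1, -1.4]
finger_gap: 0.23
gripper_force: 20.0
```

Run:
```python
from h import *
w=cap('wrist',"w7.png")
togo([.6106,.2835,.157],(.918,.397))
```

```text
shift tool [-0.1155  0.1557 -0.0012] | 0.19387299878488046
rz 0.0030524402791696054
tool z [-0.0019 -0.0013 -1.    ] y [ 0.9166  0.3997 -0.0023] p [0.4217 0.3271 0.1561]
```

View pics/w7.png

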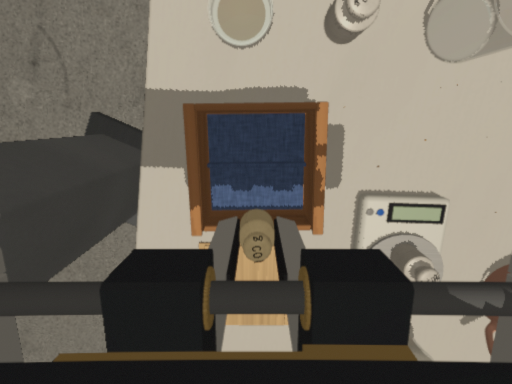

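The brass weight is held upright, the silver one stands on the pan at about (420,270), and the case is empty. That view put me over the picture limit, so from here I'll check by numbers only.

Emit:
{"fn": "creep_tool", "kwargs": {
  "ticks": [
    {"trans":[-0.0289, 0.0389, 0]},
    {"trans":[-0.0289, 0.0389, 0]},
    {"trans":[-0.0289, 0.0389, 0]},
    {"trans":[-0.0288, 0.039, 0]},
    {},
    {"trans":[0, 0, 0.03]},
    {"trans":[0, 0, 0.03]},
    {"trans":[0, 0, 0.03]},
    {},
    {}
  ]
}}

```text
t: 27.88
position: [0.6113, 0.2844, 0.0673]
ee_rot: [-0.0, 0.548, 0.837, -0.0]
contact_force: [-0.6, -0.6, -0.6]
finger_gap: 0.225
gripper_force: 20.0
```

```bash
python3 -c "
from h import *
togo([.6106,.2840,.0534])"
```

```text
shift tool [-0.0001 -0.0008  0.0139] | 0.013964848697983517
tool z [-0.0003  0.0001 -1.    ] y [ 0.9166  0.3999 -0.0002] p [0.6113 0.2844 0.0673]
```

Emit:
{"fn": "creep_tool", "kwargs": {
  "ticks": [
    {"trans":[0, 0, 0.006]},
    {"trans":[0, 0, 0.004]},
    {"trans":[0, 0, 0.002]},
    {},
    {}
  ],
  "only": "pos|con"
}}

```text
position: [0.6117, 0.284, 0.0552]
contact_force: [-0.2, -0.6, -0.9]
```

Emit:
{"fn": "creep_tool", "kwargs": {
  "ticks": [
    {"trans":[0, 0, 0.001]},
    {}
  ],
  "only": "pos|con"
}}

```text
position: [0.6116, 0.284, 0.054]
contact_force: [-0.6, 0.9, -0.7]
```

Emit:
{"fn": "creep_tool", "kwargs": {
  "ticks": [
    {"trans":[0, 0, 0.0007]},
    {}
  ],
  "only": "pos|con"
}}

```text
position: [0.6117, 0.2841, 0.0535]
contact_force: [-1.0, -0.1, 1.1]
```

Contact has begun, so I'll settle it slightly further, release, and retreat.

Emit:
{"fn": "creep_tool", "kwargs": {
  "ticks": [
    {"trans":[0, 0, 0.0004]},
    {}
  ],
  "only": "pos|con"
}}

```text
position: [0.6117, 0.2841, 0.0534]
contact_force: [-1.3, -0.6, 4.8]
```

Emit:
{"fn": "creep_tool", "kwargs": {
  "ticks": [
    {},
    {},
    {}
  ],
  "aperture": 0.5,
  "only": "con|gap"
}}

```text
contact_force: [0.0, -0.4, -0.2]
finger_gap: 0.491
```

Emit:
{"fn": "creep_tool", "kwargs": {
  "ticks": [
    {"trans":[0, 0, -0.02]},
    {"trans":[0, 0, -0.03]},
    {"trans":[0, 0, -0.05]},
    {"trans":[0, 0, -0.05]},
    {"trans":[0.05, -0.03, 0]},
    {"trans":[0.05, -0.03, 0]},
    {"trans":[0, -0.05, 0]},
    {},
    {}
  ]
}}

```text
t: 30.75
position: [0.4721, 0.3321, 0.2045]
ee_rot: [0.001, 0.548, 0.836, 0.001]
contact_force: [0.3, 1.0, 0.7]
finger_gap: 0.499
gripper_force: 0.0
```

Run:
```python
from h import *
w=cap("wrist","w8.png");t=cap("top","t8.png")
def cen(k):
    M=cv2.moments(k);return [M["m10"]/M["m00"],M["m01"]/M["m00"]]
# brass: saturated yellow blobs near the pan; lid: wood blob; jar: green
from math import hypot
for n,c in(("w",w),("t",t)):
    for nm,lo,hi,z in(("brass",(14,75,60),(32,255,255),.07),("green",(55,60,20),(90,255,160),.085)):
        for k in blobs(c,lo,hi,8):
            p=ray(c,[cen(k)],z)[0]
            if hypot(p[0]-.61,p[1]-.28)<.12: print(n,nm,cv2.contourArea(k),cen(k),cv2.boundingRect(k),p)
    # circle of the pan, weights: brightness map not viewed; Hough on the pan area
    g=cv2.cvtColor(c["color"],cv2.COLOR_RGB2GRAY)
    H=cv2.HoughCircles(cv2.resize(g,None,fx=2,fy=2),cv2.HOUGH_GRADIENT,1,16,param1=80,param2=18,minRadius=8,maxRadius=90)
    for u,v,r in (H[0] if H is not None else []):
        p=ray(c,[[u/2,v/2]],.034)[0]
        if hypot(p[0]-.603,p[1]-.303)<.05: print(n,"circle",u/2,v/2,r/2,p)
```

```text
w brass 3194.0 [326.42329367564184, 354.046232519307] (116, 345, 364, 17) [0.6334 0.1737 0.07  ]
w brass 654.0 [358.7471967380224, 298.3333333333333] (345, 267, 23, 63) [0.6342 0.2563 0.07  ]
w brass 79.5 [342.8301886792453, 257.80712788259956] (337, 252, 10, 16) [0.5942 0.2943 0.07  ]
w circle 345.75 242.25 36.7 [0.6052 0.303  0.034 ]
w circle 342.25 215.25 34.8 [0.5852 0.3324 0.034 ]
w circle 336.25 235.25 26.5 [0.5902 0.3065 0.034 ]
w circle 354.25 226.25 19.8 [0.605  0.3257 0.034 ]
w circle 352.25 214.25 34.7 [0.5957 0.3384 0.034 ]
w circle 369.25 216.25 32.95 [0.6156 0.3443 0.034 ]
w circle 329.75 240.75 35.25 [0.5862 0.2969 0.034 ]
w circle 344.75 227.25 22.15 [0.595  0.3199 0.034 ]
w circle 353.75 235.75 11.5 [0.6102 0.3145 0.034 ]
w circle 341.25 252.25 28.8 [0.6062 0.2889 0.034 ]
w circle 332.25 223.75 14.3 [0.5
[... 785 characters left out ...]
6.5 [272.41535776614313, 149.50610820244327] (261, 139, 23, 22) [0.6535 0.2067 0.085 ]
t circle 231.75 159.25 31.5 [0.6416 0.3087 0.034 ]
t circle 239.75 157.75 39.15 [0.6453 0.2881 0.034 ]
t circle 222.25 168.25 27.4 [0.6183 0.3331 0.034 ]
t circle 229.25 172.75 23.0 [0.6064 0.3152 0.034 ]
t circle 237.75 176.75 16.5 [0.5958 0.2935 0.034 ]
t circle 236.25 188.75 22.05 [0.5649 0.2975 0.034 ]
t circle 245.25 170.25 17.2 [0.6125 0.2742 0.034 ]
t circle 243.25 184.25 14.5 [0.5763 0.2796 0.034 ]
t circle 228.25 185.25 9.25 [0.5741 0.3178 0.034 ]
t circle 249.75 178.25 10.1 [0.5917 0.2629 0.034 ]
t circle 223.25 178.25 4.8 [0.5923 0.3305 0.034 ]
t circle 237.25 166.25 10.55 [0.6231 0.2947 0.034 ]
```

```bash
python3 -c "
from workcell import arm, vision, ticket, status
print(ticket.job_done())"
```

```text
the job is handed in; nothing more can be done
None
```

The job is handed in at about 31 s: the jar was moved clear, the lid lies flat with its rib up, and both weights are on the pan. I viewed 11 pictures against the limit of 10, so the brass weight and jar were checked at the end by image measurements only, and the silver weight was last seen upright before the brass one was placed.

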